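Level a stirrer base by its two thumb-screw feet

TASK

The stirrer's base plate wobbles when you lean on its front corners, because its two adjustable corner feet hang in the air. Turn the two thumb screws, each clockwise from above, until both corner feet stand snug and carry a fair share of the weight, while the three fixed feet still carry theirs. Go gently: do not jam a foot down hard, and do not tip the plate, push it about or disturb the glassware beside it; let go at the end.

Things in the scene. Friction and masses are not known exactly. Their poses are not given: they have to be found in the camera images.
- plate: Loose grey aluminium base plate, 260 x 340 x 18 mm, top face 48 mm above the bench, with a white stirrer housing (140 x 160 mm, its round top 108 mm above the bench) on its rear middle; about 4.6 kg. Origin at bench level under the plate's centre; x points to the plate's rear (away from the robot at yaw 0), y to its left, z up.
- wing_left (a point): Centre of the wing of the left thumb screw, at plate x -100, y +140 mm, 77 mm above the bench. The wing is an upright steel bar 40 mm long, 13 mm thick, 26 mm tall (64 to 90 mm above the bench), to be pinched across its 13 mm. Site x runs along its length, z up along the screw axis. It stays at its height as it turns.
- wing_right (a point): The same for the right thumb screw, at plate x -100, y -140 mm.
- screw_left (a joint): Turning angle of the left thumb screw, rad, growing clockwise from above; starts between -0.3 and 0.3, ends at 7. Each radian lowers its foot 2 mm. It turns freely (about 0.03 N m of friction) until the foot meets its support; then the resisting torque grows by about 0.02 N m per newton of load on the foot (give or take a third). Held still after a turn, the wing gives about 0.03 N m less: 5 N feels like 0.08 N m.
- screw_right (a joint): The same for the right thumb screw.
- foot_left: Foot of the left thumb screw: a rubber-cushioned round sole 54 mm across that turns with the screw. The cushion twists a little and gives 1 mm per 8 N; with the plate's own give, about 0.45 rad past first touch brings 5 N. At the start it hangs 0.3 to 6.5 mm above a steel disc in the bench of unknown height (0.5 to 5.5 mm proud, mostly under the plate). Origin on the screw axis, 6 mm below the sole.
- foot_right: The same for the right adjustable foot.
- foot_rear_left: Fixed foot, a rubber stud 22 mm across under the plate at x +100, y +140 mm. Origin at its underside, on the bench.
- foot_rear_right: Fixed foot, the same at plate x +100, y -140 mm.
- foot_front: Fixed foot, the same at the middle of the front edge, plate x -100, y 0. At the start it carries about 20 N; when both adjustable feet carry 10 N it comes free.
- bottle_a: Bystander: loose glass bottle with a blue cap, 64 mm across, 150 mm tall. Origin at its underside.
- bottle_b: Bystander: another such bottle.
- beaker: Bystander: loose glass beaker, 70 mm across, 80 mm tall. Origin at its underside.

How it is judged:
At the end, for the whole second after the job is handed in: All five feet, the two adjustable and the three fixed, each carry more than 2 N, and the plate is at rest and level within 0.01 rad (contact force between each of foot_left, foot_right, foot_rear_left, foot_rear_right, foot_front and anything else above 2 N and angle between plate's own z axis and vertical below 0.01 rad and linear speed of plate below 0.01 m/s); the robot touches nothing.
It fails at once if an adjustable foot is jammed down with more than 14 N (contact force between any of foot_left, foot_right and anything else above 14 N).
It fails at once if the plate is tipped by more than 0.02 rad (angle between plate's own z axis and vertical above 0.02 rad).
It fails at once if the plate is pushed more than 20 mm (distance of plate from where it was at the start of the episode above 0.02 m).
It fails at once if a bottle or the beaker is moved more than 20 mm or tipped (distance of any of bottle_a, bottle_b, beaker from where it was at the start of the episode above 0.02 m or angle between any of bottle_a, bottle_b, beaker's own z axis and vertical above 0.3 rad).
It also fails if it takes over 72 s, if anything falls off the work surface, if the arm or the gripper's body presses on something with over 40 N, if the wrist force passes 120 N, or if a joint passes its speed limit or range.

ROBOT

A 6-joint arm with a two-finger parallel gripper is mounted at the origin on the work surface. World frame = base frame: x ahead of the robot, y to its left, z up, the work surface at z = 0. Lengths are in m, angles in rad, forces in N, time in s.
With the tool pointing down it reaches from about 0.375 to 0.9 m from the base axis. Payload 3.1 kg.
Tool frame: the origin (TCP) lies at the very end of the fingers, on their centre line; the grasp point (between the pads) lies 19 mm behind it; z points along the fingers, y is the direction in which the jaws open and shut (so a half turn about z gives the same grasp; the last joint's range is limited). The gripper opens to 87 mm and grips with 3 to 60 N. Pads are 19 mm wide; open, the fingers measure 117 mm over their backs; the gripper's body (75 mm by 190 mm) begins 51 mm behind the grasp point.
Start: joints at [1.097, 0.527, 1.433, -0, 1.181, -0.178], TCP at [0.182, 0.598, 0.223] pointing down, gripper open.
Joint ranges: [-3.08, 3.08], [-0.75, 2.2], [0.22, 2.44], [-1.43, 4.57], [0, 2.65], [-2.85, 2.85]. Speed limits (rad/s): [2.79, 2.79, 3.14, 3.14, 3.14, 3.14].

INTERFACE

Orientations are given as [roll, pitch, yaw] about the fixed x, y, z axes, in that order (R = Rz(yaw) Ry(pitch) Rx(roll)).
In Python, from station import sensors, optics, sign_off gives the robot as it stands.
- The arm moves only by the tool servo_tool, never from a script. Its argument "moves" is a list that holds one entry, the list of rows, each a list of 7 numbers: the opening in per cent of the stroke, from 0 (shut) to 100 (fully open), then the shift along the tool's x, y, z in mm, then the turn, a rotation vector about the tool's x, y, z in degrees. A call has 1 to 10 rows; each row is the pose to reach, as a shift and turn from the pose measured when the call began, along the tool's axes at that moment; what a row does not reach only later rows make up. A row lasts 1/10 s, in which the tool goes at most 50 mm and 8.59 degrees, less where a joint would pass 70% of its speed; a pose out of reach is approached as far as the arm can. A call with a gripper value outside its range is refused whole. The fingers move at their own pace and stop on an object; "newtons" is the grip in N (left out, the last holds). Time passes only in rows, so rows that repeat a pose let the fingers close. It gives the time, the measured TCP pose, the force and the opening at its end, in the units of the state.
- sensors.get_obs(): the state, without advancing time (a new reading comes with each control period).
- optics.capture(name): name is "scene" or "top" or "wrist"; returns a dict with "frame" (384x512x3 uint8, red, green, blue), "fx", "fy", "cx", "cy" (pixels), "distortion" ([k1, k2, p1, p2, k3] as OpenCV has them; the pictures are not rectified), "extrinsics" (4x4, takes a point from camera to world coordinates); the wrist camera has in their place "hand_eye" (4x4, takes a point from camera to tool coordinates, whose origin is the TCP and whose axes are the flange's). Camera axes: x right, y up, looking along -z (the intrinsics and any distortion apply to the point x, -y, -z); pixel columns grow to the right and rows downward; lengths in m; the calibration is good to about 2 mm. A picture is of the moment at which its call begins: read the wrist's pose just before it. There is no depth.
- sign_off(): hands the job in, once; it reports no verdict.
The state is a dict: "clock": time; "joints": joint angles; "joint_velocities": joint speeds; "effort": joint torques, N m; "tool_pos": TCP position; "tool_rot": TCP orientation; "ft_force": force on the tool from outside, world axes, zero at the start; "ft_torque": the same for the moment, N m; "grip_width": opening from 0.0 (shut) to 1.0 (fully open).
Only numpy, scipy, OpenCV 4.12 (cv2) and the standard library are available. Lean on these libraries where they do the work, as an engineer would, in place of code of your own. Each camera call takes 0.05 s, during which the arm holds its last target.

## Working session

There is one attempt and no reset: what is moved stays moved. The work goes in short steps, Python scripts to look and compute and a tool call to move; the robot and the scene stay as the last step left them, time stands still between calls to the robot, and variables do not carry over. Pictures are saved under pics/ and viewed, and the job is handed in when it is done.

Besides the shell and the picture viewer there is one more tool, called after "Request:" as name(argument=value, ...) on one line, values as JSON. servo_tool: Moves the arm, as the interface text tells. Its arguments: {"type":"object","properties":{"moves":{"type":"array"},"newtons":{"type":"number"}},"required":["moves"]}

```bash
mkdir -p pics; ls
python3 - <<'E'
from station import sensors, optics
import cv2,json
o=sensors.get_obs();print(o)
for n in ["scene","top","wrist"]:
    c=optics.capture(n)
    cv2.imwrite(f"pics/{n}0.png",c["frame"][:,:,::-1])
    print(n,{k:(v.tolist() if hasattr(v,'tolist') else v) for k,v in c.items() if k!="frame"})
E
```

```text
pics
{'clock': 0.0, 'joints': array([ 1.09649157e+00,  5.28468281e-01,  1.43389038e+00,  3.81812720e-06,
        1.18137565e+00, -1.78498490e-01]), 'joint_velocities': array([ 0.00140109,  0.00097861, -0.00017487,  0.00035766,  0.00195407,
       -0.00112766]), 'effort': array([-1.55434755e-03, -4.40047753e+01, -1.76584393e+01,  6.32114941e-02,
        5.84504195e-02, -1.23763834e-04]), 'tool_pos': array([0.18182977, 0.59721209, 0.22157412]), 'tool_rot': array([-3.13948566e+00, -3.83726997e-04,  2.84578453e+00]), 'ft_force': array([-0.02829705,  0.06976758,  0.11375767]), 'ft_torque': array([-0.00053073, -0.00367371,  0.01736535]), 'grip_width': 0.999003418060917}
scene {'fx': 412.8423208541269, 'fy': 412.8423208541269, 'cx': 253.6215131750482, 'cy': 192.87654510438597, 'distortion': [-0.15316403573438162, 0.0, 0.0, 0.0, 0.0], 'extrinsics': [[-0.641105286788832, -0.4434284568669628, 0.6263826425532507, 1.436267521394853], [0.7674251430296019, -0.3773586109058932, 0.5183233822828853, 0.6910116671602267], [0.0065315463256926465, 0.8130016497005149, 0.5822247474015825, 0.858277963596394
[... 258 characters left out ...]
693965482364, 0.44020745039724773], [-0.999302948268057, 0.028885250745775408, 0.02364867590633417, 0.015955663315590608], [0.027665044451458638, 0.14767076206940805, 0.988649579651627, 1.222524868198123], [0.0, 0.0, 0.0, 1.0]]}
wrist {'fx': 319.5480635295651, 'fy': 319.5480635295651, 'cx': 256.4615167398477, 'cy': 189.58212209854025, 'distortion': [-0.018729472074004775, 0.0, 0.0, 0.0, 0.0], 'hand_eye': [[0.0006681790844779228, 0.9575566729813887, 0.2882442914708351, 0.08061468583846394], [0.9999997432044457, -0.0005651381462795863, -0.000440692542835371, -0.0008727426258016147], [-0.00025909024056759765, 0.2882445119125224, -0.9575568046985814, -0.16264598770743052], [0.0, 0.0, 0.0, 1.0]]}
```

View pics/scene0.png

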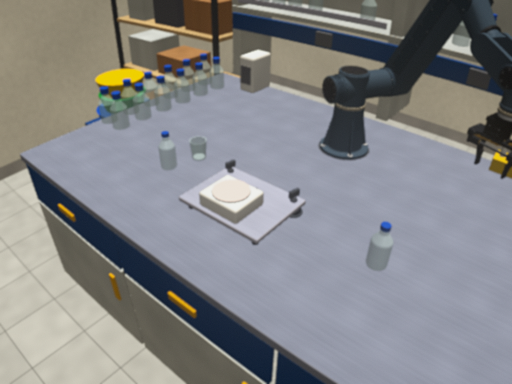

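View pics/top0.png

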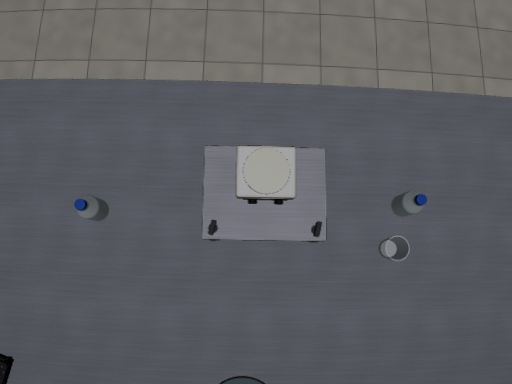

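View pics/wrist0.png

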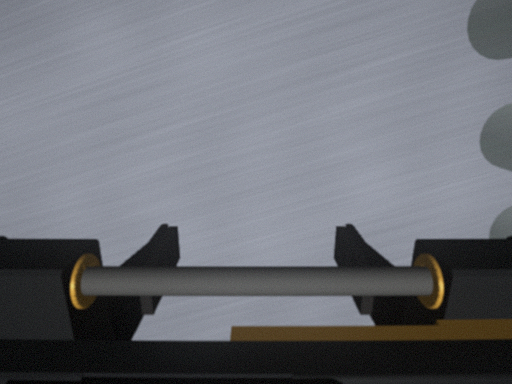

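The plate shows in the top view at columns 203-327 and rows 146-241. The wings are near (213,228) and (318,230), with the beaker at (397,248) and bottles at (87,208) and (414,202). Next I'll zoom in and measure.

```bash
cat > h.py <<'E'
import numpy as np, cv2
from station import sensors, optics
from scipy.spatial.transform import Rotation as R
def cam(name):
    o=sensors.get_obs(); c=optics.capture(name)
    if name=="wrist":
        T=np.eye(4);T[:3,:3]=R.from_euler('xyz',o["tool_rot"]).as_matrix();T[:3,3]=o["tool_pos"]
        E=T@np.array(c["hand_eye"])
    else: E=np.array(c["extrinsics"])
    K=np.array([[c["fx"],0,c["cx"]],[0,c["fy"],c["cy"]],[0,0,1]])
    return c["frame"],K,np.array(c["distortion"]),E
def ray(K,D,E,uv):
    p=cv2.undistortPoints(np.array([[uv]],float),K,D)[0,0]
    d=E[:3,:3]@np.array([p[0],-p[1],-1]);return E[:3,3],d/np.linalg.norm(d)
def onz(K,D,E,uv,z):
    o,d=ray(K,D,E,uv);return o+d*(z-o[2])/d[2]
def tri(rs):
    A=np.zeros((3,3));b=np.zeros(3)
    for o,d in rs:
        P=np.eye(3)-np.outer(d,d);A+=P;b+=P@o
    x=np.linalg.solve(A,b);return x,[np.linalg.norm(np.cross(x-o,d)) for o,d in rs]
def proj(K,D,E,X):
    Ei=np.linalg.inv(E);F=np.diag([1,-1,-1])
    r=F@Ei[:3,:3];t=F@Ei[:3,3]
    return cv2.projectPoints(np.array(X,float).reshape(-1,1,3),cv2.Rodrigues(r)[0],t,K,D)[0][:,0]
def crop(f,x0,x1,y0,y1,s,fn):
    cv2.imwrite(fn,cv2.resize(f[y0:y1,x0:x1,::-1],None,fx=s,fy=s,interpolation=cv2.INTER_CUBIC))
E
python3 - <<'E'
from h import *
f,*_=cam("top"); crop(f,195,335,140,250,5.7,"pics/t1.png")
f,*_=cam("scene"); crop(f,170,320,150,250,5.3,"pics/s1.png")
E
```

```text
(no output)
```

View pics/t1.png

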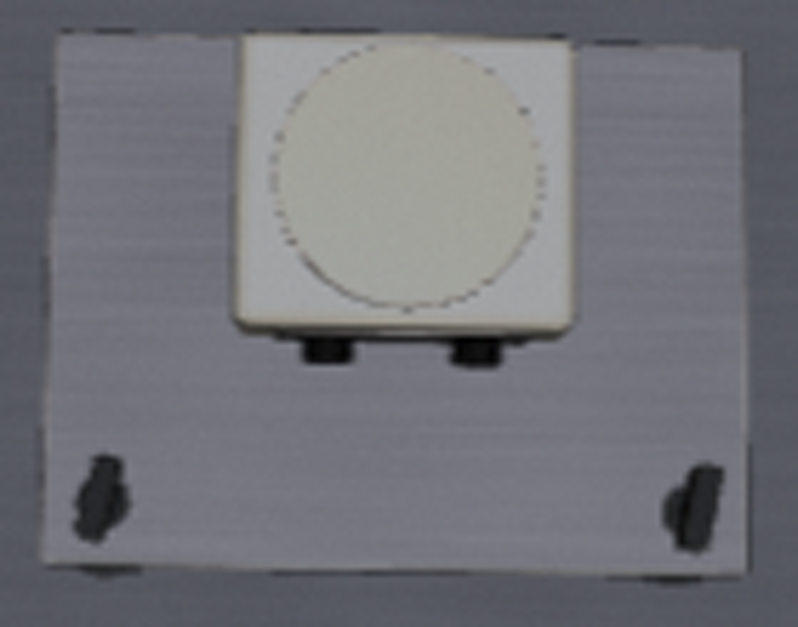

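View pics/s1.png

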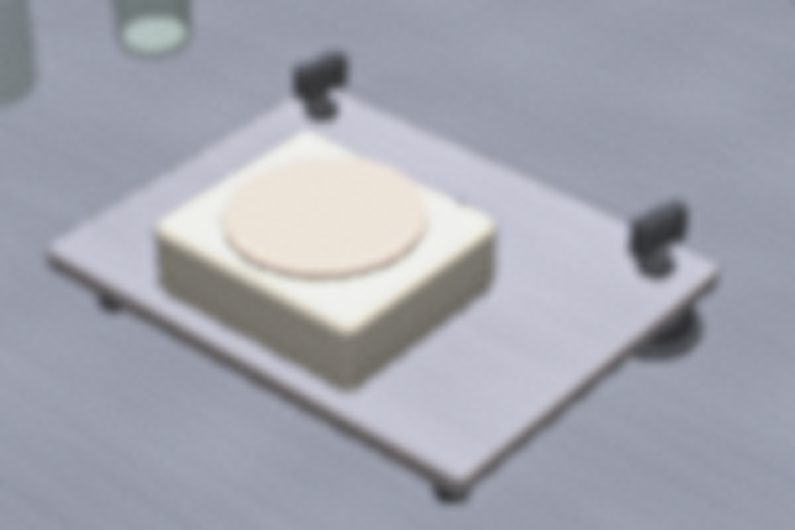

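Run:
```python
from h import *
t=cam("top")[1:];s=cam("scene")[1:]
T=lambda u,v:(195+(u+.5)/5.7-.5,140+(v+.5)/5.7-.5)
S=lambda u,v:(170+(u+.5)/5.3-.5,150+(v+.5)/5.3-.5)
cs=[T(57,32),T(742,48),T(748,575),T(42,563)]
P=np.array([onz(*t,c,.048) for c in cs]);print("RL RR FR FL\n",P.round(4))
for i in range(4):print(np.linalg.norm(P[i]-P[(i+1)%4]).round(4))
cc=[S(48,248),S(458,488),S(718,268)]
print("scene RR RL FL",[onz(*s,c,.048).round(4).tolist() for c in cc])
print("RR,RL,FL tri")
for a,b in ((1,0),(0,1),(3,2)):print(tri([ray(*t,cs[a]),ray(*s,cc[b])]))
print("wings",[tri([ray(*t,a),ray(*s,b)]) for a,b in ((T(100,498),S(658,232)),(T(700,507),S(321,74)))])
for a,b in ((T(106,456),T(93,540)),(T(712,465),T(692,550))):
    p=onz(*t,a,.085);q=onz(*t,b,.085);print(p,q,np.linalg.norm(p-q),np.degrees(np.arctan2(*(p-q)[[1,0]])))
for n,uv in (("bA",(87,208)),("bB",(412,203)),("beaker",(397,248))):print(n,onz(*t,uv,.05))
```

```text
RL RR FR FL
 [[ 0.7373  0.1233  0.048 ]
 [ 0.7403 -0.2139  0.048 ]
 [ 0.4816 -0.217   0.048 ]
 [ 0.4788  0.1198  0.048 ]]
0.3373
0.2587
0.3368
0.2585
scene RR RL FL [[0.7424, -0.2082, 0.048], [0.7465, 0.1307, 0.048], [0.4861, 0.1255, 0.048]]
RR,RL,FL tri
(array([ 0.74009678, -0.21338992,  0.04475019]), [np.float64(0.001462743173602332), np.float64(0.0014627431736023023)])
(array([0.73926625, 0.12440176, 0.03931013]), [np.float64(0.00032766080755683186), np.float64(0.0003276608075568188)])
(array([0.47881826, 0.12073012, 0.04155893]), [np.float64(0.00039203617639805546), np.float64(0.00039203617639821565)])
wings [(array([0.5084885 , 0.09255506, 0.07254803]), [np.float64(0.0008757744698720932), np.float64(0.0008757744698718719)]), (array([ 0.51104821, -0.18736779,  0.07654522]), [np.float64(0.001271286650189785), np.float64(0.0012712866501899927)])]
[0.52768333 0.08894584 0.085     ] [0.48883291 0.09352066 0.085     ] 0.039118852755397365 -6.715909776702062
[ 0.53096946 -0.1924265   0.085     ] [ 0.49127399 -0.18328758  0.085     ] 0.04073389612253338 -12.965052673322193
bA [0.55114882 0.44109894 0.05      ]
bB [ 0.59067244 -0.46321446  0.05      ]
beaker [ 0.46417872 -0.41691125  0.05      ]
```

```bash
cat >> h.py <<'E'
def rel(pos,yaw_deg):
    o=sensors.get_obs();Rm=R.from_euler('xyz',o["tool_rot"])
    tgt=R.from_euler('xyz',[np.pi,0,np.radians(yaw_deg)])
    print("shift mm",(Rm.inv().apply(np.array(pos)-o["tool_pos"])*1000).round(2),"rotvec deg",np.degrees((Rm.inv()*tgt).as_rotvec()).round(2),"pos",o["tool_pos"].round(4),"rot",o["tool_rot"].round(4),"j",o["joints"].round(3),"t",o["clock"])
E
python3 - <<'E'
from h import *
rel([.509,.0925,.20],173.3)
E
```

```text
shift mm [-460.   -387.98   22.46] rotvec deg [-3.000e-02 -1.000e-02 -1.025e+01] pos [0.1821 0.5977 0.2223] rot [-3.1411e+00 -1.0000e-04  2.8458e+00] j [ 1.097  0.528  1.433  0.     1.181 -0.179] t 0.35
```

Request:
servo_tool(moves=[[[60, -38, -32, 2, 0, 0, -1], [60, -76, -64, 4, 0, 0, -2], [60, -114, -96, 6, 0, 0, -3], [60, -152, -128, 8, 0, 0, -4], [60, -190, -160, 10, 0, 0, -5], [60, -228, -192, 12, 0, 0, -6], [60, -266, -224, 14, 0, 0, -7], [60, -304, -256, 16, 0, 0, -8], [60, -342, -288, 18, 0, 0, -9], [60, -380, -320, 20, 0, 0, -10]]])

```text
clock: 1.35
tool_pos: [0.4533, 0.179, 0.2027]
tool_rot: [-3.141, 0.001, 3.021]
ft_force: [0.7, 0.5, 0.8]
grip_width: 0.601
```

Run:
```python
from h import *
rel([.509,.0925,.20],173.3)
```

```text
shift mm [-65.72 -79.19   2.7 ] rotvec deg [-0.01  0.03 -0.21] pos [0.4533 0.179  0.2027] rot [-3.1415e+00  6.0000e-04  3.0209e+00] j [ 0.147  0.372  1.793 -0.     0.976 -1.303] t 1.35
```

Request:
servo_tool(moves=[[[60, -33, -40, 1, 0, 0, 0], [60, -66, -79, 3, 0, 0, 0], [60, -66, -79, 3, 0, 0, 0], [60, -66, -79, 3, 0, 0, 0]]])

```text
clock: 1.75
tool_pos: [0.51, 0.0913, 0.1996]
tool_rot: [3.141, 0.0, 3.017]
ft_force: [-0.6, -0.0, 0.6]
grip_width: 0.601
```

Run:
```python
from h import *
rel([.509,.0925,.15],173.3)
f,*_=cam("wrist"); cv2.imwrite("pics/w1.png",f[:,:,::-1])
o=sensors.get_obs();print(o["ft_force"],o["ft_torque"])
```

```text
shift mm [ 1.15  1.03 49.58] rotvec deg [ 0.01  0.03 -0.42] pos [0.51   0.0913 0.1996] rot [3.1414e+00 4.0000e-04 3.0174e+00] j [-0.039  0.416  1.724  0.     1.001 -1.486] t 1.75
[-0.14877133 -0.60211865 -0.51849126] [-0.00900253 -0.07403175 -0.05455751]
```

View pics/w1.png

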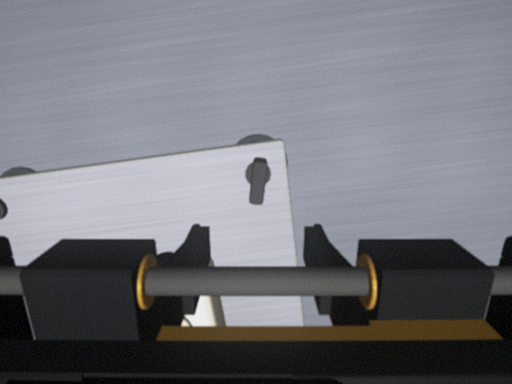

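The wrist view shows the left wing centred near (258,181), with its ends at (260,159) and (257,203). It lines up with the jaw centre column, about 257. I'll go lower for the second view.

Request:
servo_tool(moves=[[[60, 1, 1, 25, 0, 0, 0], [60, 1, 1, 50, 0, 0, 0], [60, 1, 1, 50, 0, 0, 0], [60, 1, 1, 50, 0, 0, 0]]])

```text
clock: 2.2
tool_pos: [0.5068, 0.0951, 0.1496]
tool_rot: [3.141, -0.002, 3.022]
ft_force: [0.5, 0.1, 1.1]
grip_width: 0.595
```

Run:
```python
from h import *
rel([.509,.0925,.15],173.3)
f,K,D,E=cam("wrist"); cv2.imwrite("pics/w2.png",f[:,:,::-1]); crop(f,190,330,120,225,5.7,"pics/w2c.png")
f=cv2.imread("pics/w1.png")[:,:,::-1];crop(f,220,300,135,215,7,"pics/w1c.png")
o=sensors.get_obs();print(o["ft_force"],o["ft_torque"])
```

```text
shift mm [-2.48 -2.36 -0.38] rotvec deg [ 0.02 -0.13 -0.17] pos [0.5068 0.0951 0.1496] rot [ 3.1412e+00 -2.2000e-03  3.0216e+00] j [-3.200e-02  4.890e-01  1.776e+00  1.000e-03  8.790e-01 -1.483e+00] t 2.2
[0.64588635 0.63330656 0.85865644] [ 0.01312932 -0.02197954  0.03145721]
```

View pics/w2c.png

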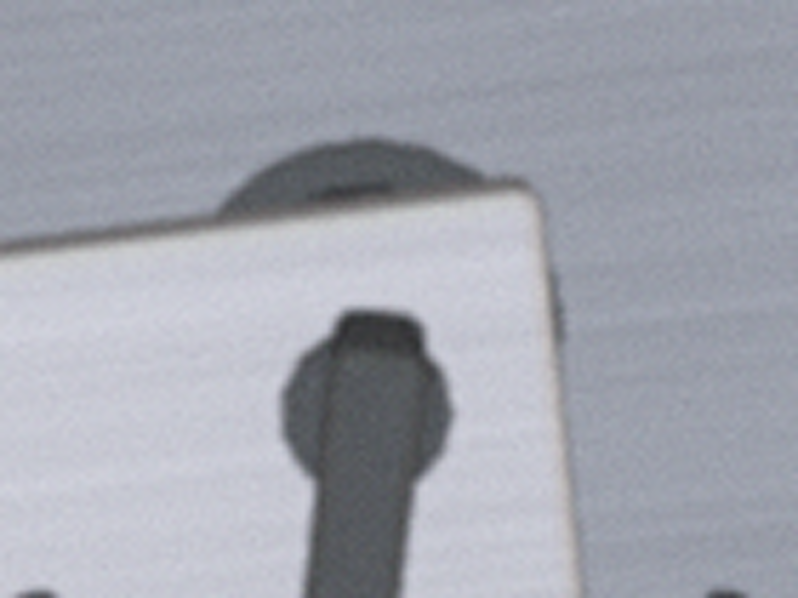

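View pics/w1c.png

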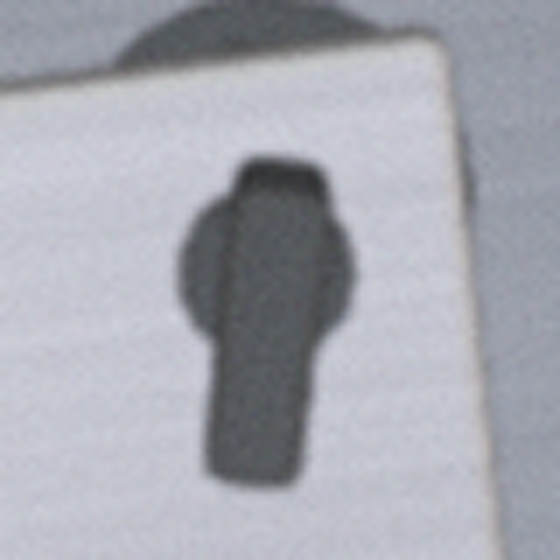

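Run:
```python
from h import *
for i in range(4):
    c=cam("wrist");o=sensors.get_obs();print(o["clock"],o["tool_pos"].round(4),o["tool_rot"].round(4),o["ft_torque"].round(3),o["ft_force"].round(2))
f=cv2.imread("pics/w2.png")[:,:,::-1];crop(f,200,320,160,280,5,"pics/w2d.png")
```

```text
2.3 [0.5083 0.0946 0.1507] [3.1410e+00 1.2000e-03 3.0209e+00] [-0.056 -0.002  0.025] [0.75 0.12 0.25]
2.35 [0.5085 0.0944 0.1508] [3.1410e+00 1.7000e-03 3.0206e+00] [-0.014  0.002  0.035] [-0.87  0.48  0.38]
2.4 [0.5086 0.0942 0.1507] [3.1410e+00 1.7000e-03 3.0203e+00] [0.041 0.013 0.014] [-0.07 -0.03 -0.92]
2.45 [0.5085 0.094  0.1506] [3.141e+00 1.600e-03 3.020e+00] [-0.009  0.019  0.023] [ 0.1  -0.17  0.09]
```

View pics/w2d.png

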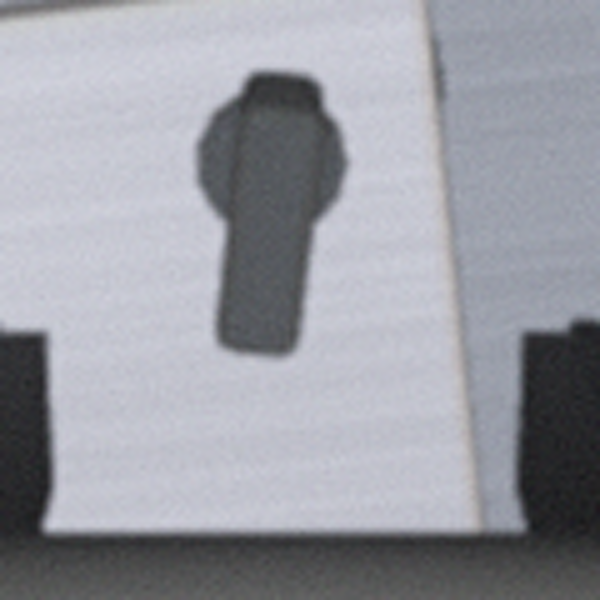

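Run:
```python
from h import *
_,K,D,E=cam("wrist")
c=optics.capture("wrist");H=np.array(c["hand_eye"])
def Ep(p,r):
    T=np.eye(4);T[:3,:3]=R.from_euler('xyz',r).as_matrix();T[:3,3]=p;return T@H
E1=Ep([.51,.0913,.1996],[3.1414,.0004,3.0174]);E2=Ep([.5068,.0951,.1496],[3.1412,-.0022,3.0216])
w1=lambda u,v:(220+(u+.5)/7-.5,135+(v+.5)/7-.5)
w2=lambda u,v:(200+(u+.5)/5-.5,160+(v+.5)/5-.5)
a1,b1=w1(281,196),w1(253,483);a2,b2=w2(282,110),w2(257,351)
print(tri([ray(K,D,E1,a1),ray(K,D,E2,a2)]),tri([ray(K,D,E1,b1),ray(K,D,E2,b2)]))
for EE,a,b in((E1,a1,b1),(E2,a2,b2)):
    p,q=onz(K,D,EE,a,.09),onz(K,D,EE,b,.09);print(p,q,(p+q)/2,np.linalg.norm(p-q),np.degrees(np.arctan2(*(q-p)[[1,0]])))
    
o=sensors.get_obs();print(o["clock"],o["tool_pos"].round(4),o["tool_rot"].round(4))
```

```text
(array([0.48864998, 0.09640329, 0.08340527]), [np.float64(2.812419972655788e-05), np.float64(2.812419972663286e-05)]) (array([0.52538275, 0.08818202, 0.08652569]), [np.float64(3.047671194717731e-05), np.float64(3.0476711947180132e-05)])
[0.48724799 0.09647726 0.09      ] [0.524186   0.08836785 0.09      ] [0.505717   0.09242255 0.09      ] 0.037817711282656416 -12.382326804715476
[0.48688035 0.09664862 0.09      ] [0.52385936 0.08839686 0.09      ] [0.50536985 0.09252274 0.09      ] 0.03788850260286112 -12.57929868688262
2.55 [0.5083 0.0938 0.1503] [3.1411e+00 8.0000e-04 3.0196e+00]
```

Run:
```python
from h import *
rel([.507,.0925,.059],167.5)
```

```text
shift mm [ 1.22 -1.5  91.28] rotvec deg [0.03 0.05 5.51] pos [0.5083 0.0938 0.1503] rot [3.1411e+00 8.0000e-04 3.0196e+00] j [-3.400e-02  4.880e-01  1.775e+00  1.000e-03  8.780e-01 -1.483e+00] t 2.55
```

Request:
servo_tool(moves=[[[45, 1, -1, 15, 0, 0, 3], [45, 1, -1.5, 30, 0, 0, 5.5], [45, 1, -1.5, 50, 0, 0, 5.5], [45, 1, -1.5, 60, 0, 0, 5.5], [45, 1, -1.5, 60, 0, 0, 5.5], [45, 1, -1.5, 60, 0, 0, 5.5], [45, 1, -1.5, 60, 0, 0, 5.5]]])

```text
clock: 3.25
tool_pos: [0.5079, 0.0924, 0.091]
tool_rot: [3.141, 0.002, 2.924]
ft_force: [0.3, 0.1, -0.5]
grip_width: 0.452
```

Run:
```python
from h import *
f,K,D,E=cam("wrist");cv2.imwrite("pics/w3.png",f[:,:,::-1])
rel([.507,.0925,.059],167.5)
o=sensors.get_obs();print(o["ft_force"],o["ft_torque"])
```

```text
shift mm [ 0.98 -0.17 32.11] rotvec deg [0.05 0.15 0.01] pos [0.5079 0.0924 0.0911] rot [3.1407e+00 2.6000e-03 2.9236e+00] j [-3.700e-02  5.870e-01  1.821e+00  1.000e-03  7.310e-01 -1.390e+00] t 3.3
[-0.16214319 -0.62320688  0.66432604] [ 0.05322466  0.02830987 -0.01227627]
```

View pics/w3.png

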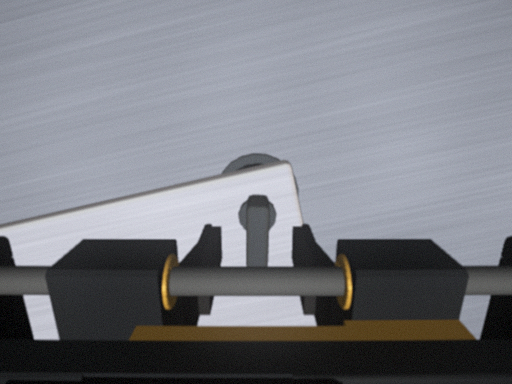

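The wing is upright in the image at column 257, centred between the fingers (columns 208-303). I'll descend and take a soft grip.

Request:
servo_tool(moves=[[[45, 0.5, 0, 16, 0, 0, 0], [45, 0.5, 0, 32, 0, 0, 0], [45, 0.5, 0, 32, 0, 0, 0], [10, 0.5, 0, 32, 0, 0, 0], [5, 0.5, 0, 32, 0, 0, 0], [5, 0.5, 0, 32, 0, 0, 0], [5, 0.5, 0, 32, 0, 0, 0], [5, 0.5, 0, 32, 0, 0, 0]]], newtons=6)

```text
clock: 4.1
tool_pos: [0.5079, 0.0928, 0.0596]
tool_rot: [3.14, 0.004, 2.923]
ft_force: [0.2, 0.9, 2.5]
grip_width: 0.151
```

```bash
cat > st.py <<'E'
from h import *
import sys
n=int(sys.argv[1]) if len(sys.argv)>1 else 1
F=[];T=[]
for i in range(n):
    o=sensors.get_obs();F.append(o["ft_force"]);T.append(o["ft_torque"])
    if i<n-1: optics.capture("wrist")
print("t",o["clock"],"pos",o["tool_pos"].round(4),"rot",o["tool_rot"].round(4),"j6",o["joints"][5].round(4),"g",round(o["grip_width"],4))
print("F",np.mean(F,0).round(2),"T",np.mean(T,0).round(4),"Tz",np.array(T)[:,2].round(3))
E
python3 st.py 4
```

```text
t 4.25 pos [0.5078 0.0928 0.0596] rot [3.1402 0.0034 2.9235] j6 -1.39 g 0.1507
F [-0.14  1.74  2.85] T [ 0.2426  0.0126 -0.0205] Tz [ 0.052 -0.024 -0.071 -0.039]
```

```bash
cat > st.py <<'E'
from h import *
import sys
n=int(sys.argv[1]) if len(sys.argv)>1 else 1
F=[];T=[];Q=[]
for i in range(n):
    o=sensors.get_obs();F.append(o["ft_force"]);T.append(o["ft_torque"]);Q.append(o["effort"][5])
    if i<n-1: optics.capture("wrist")
print("t",round(o["clock"],2),"pos",o["tool_pos"].round(4),"rot",o["tool_rot"].round(4),"j6",o["joints"][5].round(4),"g",round(o["grip_width"],4))
print("F",np.mean(F,0).round(2),"T",np.mean(T,0).round(4),"Tz",np.array(T)[:,2].round(3),"eff6",np.array(Q).round(4),"mean",np.mean(Q).round(4))
E
python3 st.py 6
```

```text
t 4.5 pos [0.5078 0.0928 0.0595] rot [3.1402 0.0034 2.9234] j6 -1.39 g 0.1497
F [-0.3   2.17  5.04] T [ 0.3201  0.0439 -0.0182] Tz [-0.039 -0.025  0.01  -0.037 -0.004 -0.015] eff6 [-0.0247 -0.0249 -0.0251 -0.028  -0.0299 -0.0294] mean -0.027
```

Request:
servo_tool(moves=[[[5, 0, 0, 0, 0, 0, 6], [5, 0, 0, 0, 0, 0, 12], [5, 0, 0, 0, 0, 0, 18], [5, 0, 0, 0, 0, 0, 24], [5, 0, 0, 0, 0, 0, 30], [5, 0, 0, 0, 0, 0, 30]]], newtons=15)

```text
clock: 5.1
tool_pos: [0.5079, 0.0928, 0.0597]
tool_rot: [3.139, 0.002, 2.4]
ft_force: [-0.7, 1.6, 4.7]
grip_width: 0.146
```

```bash
python3 st.py 6
```

```text
t 5.35 pos [0.5079 0.0928 0.0597] rot [3.1386e+00 2.4000e-03 2.4019e+00] j6 -0.8684 g 0.1472
F [-0.46  1.84  5.14] T [0.2153 0.0712 0.0383] Tz [0.042 0.042 0.031 0.059 0.042 0.014] eff6 [0.4262 0.1544 0.0532 0.0464 0.055  0.0567] mean 0.132
```

Request:
servo_tool(moves=[[[5, 0, 0, 0, 0, 0, 6], [5, 0, 0, 0, 0, 0, 12], [5, 0, 0, 0, 0, 0, 18], [5, 0, 0, 0, 0, 0, 24], [5, 0, 0, 0, 0, 0, 30], [5, 0, 0, 0, 0, 0, 30]]])

```text
clock: 5.95
tool_pos: [0.508, 0.0928, 0.0598]
tool_rot: [3.138, 0.001, 1.88]
ft_force: [-0.2, 1.6, 5.4]
grip_width: 0.147
```

```bash
python3 st.py 6
```

```text
t 6.2 pos [0.508  0.0928 0.0599] rot [3.1376e+00 9.0000e-04 1.8812e+00] j6 -0.3473 g 0.1476
F [-0.22  1.29  5.44] T [0.1143 0.1054 0.1809] Tz [0.2   0.184 0.232 0.162 0.153 0.154] eff6 [0.4935 0.2481 0.1911 0.1811 0.1797 0.1796] mean 0.2455
```

Held torque is about 0.18 N m, roughly half a radian after the first rise. That puts the left foot at about 6-8 N, so I'll release it and check.

Request:
servo_tool(moves=[[[20, 0, 0, 0, 0, 0, 0], [40, 0, 0, 0, 0, 0, 0], [45, 0, 0, 0, 0, 0, 0], [45, 0, 0, 0, 0, 0, 0], [45, 0, 0, -20, 0, 0, 0], [45, 0, 0, -50, 0, 0, 0], [45, 0, 0, -90, 0, 0, 0], [45, 0, 0, -90, 0, 0, 0], [45, 0, 0, -90, 0, 0, 0]]])

```text
clock: 7.1
tool_pos: [0.508, 0.0927, 0.1505]
tool_rot: [3.136, 0.002, 1.881]
ft_force: [0.4, 0.0, -0.6]
grip_width: 0.453
```

```bash
python3 st.py 2
python3 - <<'E'
from h import *
f,K,D,E=cam("wrist");cv2.imwrite("pics/w4.png",f[:,:,::-1])
rel([.511,-.187,.15],166)
E
```

```text
t 7.15 pos [0.507  0.0927 0.1495] rot [3.1384e+00 7.0000e-04 1.8813e+00] j6 -0.3473 g 0.4468
F [ 0.01 -0.02 -0.6 ] T [-0.0487  0.0052 -0.0172] Tz [ 0.011 -0.045] eff6 [0.0014 0.0007] mean 0.0011
shift mm [-267.73  -81.23   -1.26] rotvec deg [  0.09   0.06 -58.21] pos [0.5066 0.0927 0.1488] rot [3.1399e+00 1.0000e-04 1.8813e+00] j [-3.600e-02  4.880e-01  1.781e+00  1.000e-03  8.710e-01 -3.470e-01] t 7.2
```

View pics/w4.png

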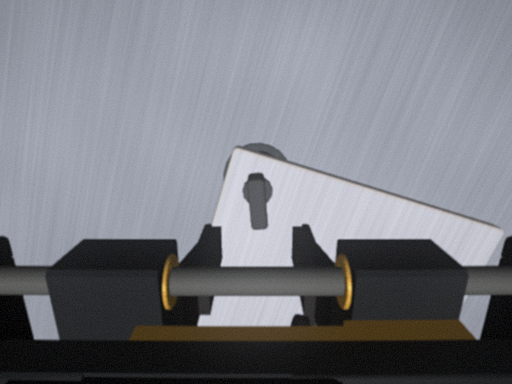

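The left wing sits at (258,200) and has sprung back only 3-4° after release. I'll move to the right wing.

Request:
servo_tool(moves=[[[45, -35, -10, -1, 0, 0, -7], [45, -75, -22, -1, 0, 0, -15], [45, -115, -35, -1, 0, 0, -23], [45, -155, -47, -1, 0, 0, -31], [45, -195, -59, -1, 0, 0, -39], [45, -235, -71, -1, 0, 0, -47], [45, -268, -81, -1, 0, 0, -55], [45, -268, -81, -1, 0, 0, -58], [45, -268, -81, -1, 0, 0, -58], [45, -268, -81, -1, 0, 0, -58]]])

```text
clock: 8.2
tool_pos: [0.5102, -0.1864, 0.1483]
tool_rot: [3.14, -0.002, 2.892]
ft_force: [1.2, 0.2, 0.1]
grip_width: 0.451
```

Run:
```python
from h import *
o=sensors.get_obs()
f,K,D,E=cam("wrist");cv2.imwrite("pics/w5.png",f[:,:,::-1]); crop(f,195,315,150,260,5,"pics/w5c.png");np.save("E5.npy",E)
rel([.511,-.187,.15],166)
f,*_=cam("top"); crop(f,195,335,140,250,5.7,"pics/t2.png")
```

```text
shift mm [-0.73 -0.7  -1.34] rotvec deg [ 0.1  -0.07 -0.24] pos [ 0.5105 -0.1861  0.1487] rot [ 3.1398e+00 -1.1000e-03  2.8931e+00] j [-0.556  0.521  1.709  0.002  0.913 -1.88 ] t 8.25
```

View pics/w5.png

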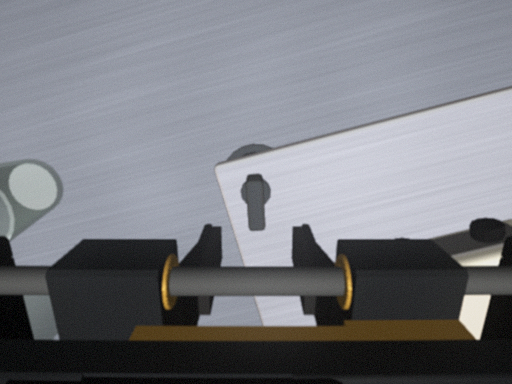

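View pics/w5c.png

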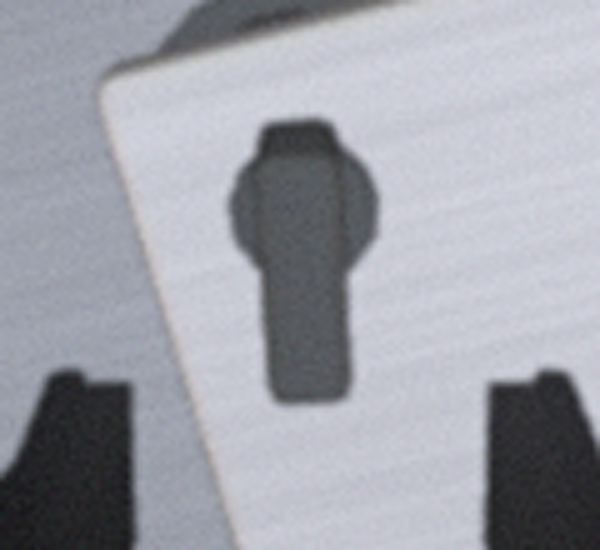

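Run:
```python
from h import *
_,K,D,_=cam("wrist");E=np.load("E5.npy")
w=lambda u,v:(195+(u+.5)/5-.5,150+(v+.5)/5-.5)
for z in(.087,.09):
    p,q=onz(K,D,E,w(299,154),z),onz(K,D,E,w(311,401),z);print(p,q,(p+q)/2,np.linalg.norm(p-q),np.degrees(np.arctan2(*(p-q)[[1,0]])))
rel([.511,-.187,.059],169)
```

```text
[ 0.49001661 -0.1834005   0.087     ] [ 0.52815228 -0.19127666  0.087     ] [ 0.50908444 -0.18733858  0.087     ] 0.03894050855253795 168.3307631997682
[ 0.48924074 -0.18318993  0.09      ] [ 0.52686598 -0.19096068  0.09      ] [ 0.50805336 -0.18707531  0.09      ] 0.038419308142537745 168.3307631997682
shift mm [-0.3  -0.97 90.23] rotvec deg [ 0.07  0.01 -3.17] pos [ 0.5109 -0.1861  0.1492] rot [3.1403e+00 1.0000e-04 2.8942e+00] j [-0.556  0.52   1.709  0.002  0.913 -1.88 ] t 8.35
```

Request:
servo_tool(moves=[[[45, -0.5, -1, 25, 0, 0, -2.5], [45, -0.5, -1, 50, 0, 0, -2.5], [45, -0.5, -1, 60, 0, 0, -2.5], [45, -0.5, -1, 60, 0, 0, -2.5], [45, -0.5, -1, 60, 0, 0, -2.5]]])

```text
clock: 8.85
tool_pos: [0.5116, -0.187, 0.0897]
tool_rot: [3.141, 0.001, 2.938]
ft_force: [-0.2, -0.8, 0.5]
grip_width: 0.454
```

Run:
```python
from h import *
f,K,D,E=cam("wrist");cv2.imwrite("pics/w6.png",f[:,:,::-1])
optics.capture("wrist");optics.capture("wrist")
rel([.5107,-.187,.059],168.3)
```

```text
shift mm [ 1.4   0.18 31.34] rotvec deg [0.03 0.13 0.03] pos [ 0.512  -0.1875  0.0903] rot [3.1411e+00 2.3000e-03 2.9380e+00] j [-0.557  0.614  1.748  0.002  0.777 -1.925] t 9.0
```

View pics/w6.png

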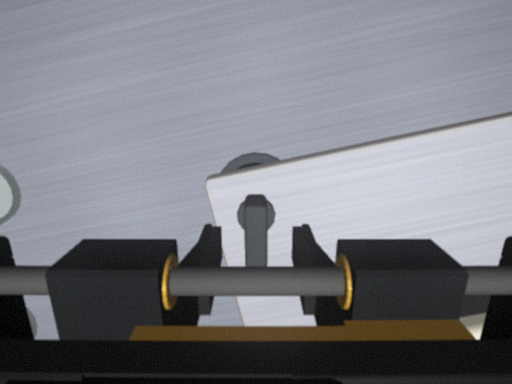

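The right wing is upright and centred at column 256, so I'll descend and grip, then turn in steps.

Request:
servo_tool(moves=[[[45, 1, 0, 16, 0, 0, 0], [45, 1, 0, 31, 0, 0, 0], [45, 1, 0, 31, 0, 0, 0], [10, 1, 0, 31, 0, 0, 0], [5, 1, 0, 31, 0, 0, 0], [5, 1, 0, 31, 0, 0, 0], [5, 1, 0, 31, 0, 0, 0], [5, 1, 0, 31, 0, 0, 0]]], newtons=6)

```text
clock: 9.8
tool_pos: [0.5114, -0.1874, 0.0598]
tool_rot: [3.141, 0.003, 2.938]
ft_force: [0.4, -0.6, 2.1]
grip_width: 0.15
```

```bash
python3 st.py 3
```

```text
t 9.9 pos [ 0.5114 -0.1874  0.0598] rot [3.1414 0.0032 2.9381] j6 -1.926 g 0.1525
F [-0.06  0.15  2.68] T [0.0221 0.0077 0.0414] Tz [0.074 0.047 0.003] eff6 [0.0229 0.0213 0.0211] mean 0.0218
```

Request:
servo_tool(moves=[[[5, 0, 0, 0, 0, 0, 5], [5, 0, 0, 0, 0, 0, 10], [5, 0, 0, 0, 0, 0, 15], [5, 0, 0, 0, 0, 0, 20], [5, 0, 0, 0, 0, 0, 20], [5, 0, 0, 0, 0, 0, 20]]], newtons=15)

```text
clock: 10.5
tool_pos: [0.5113, -0.1876, 0.0599]
tool_rot: [3.141, 0.003, 2.591]
ft_force: [-1.5, -1.1, 1.7]
grip_width: 0.148
```

```bash
python3 st.py 6
```

```text
t 10.75 pos [ 0.5113 -0.1876  0.0599] rot [3.1406e+00 3.1000e-03 2.5898e+00] j6 -1.5775 g 0.1444
F [-1.33 -0.92  1.8 ] T [-0.2484  0.182  -0.0052] Tz [ 0.051 -0.041 -0.032 -0.034  0.023  0.003] eff6 [-0.0019 -0.0129 -0.0069  0.0008  0.0075  0.013 ] mean -0.0001
```

Still free at -1.58, so I'll carry on.

Request:
servo_tool(moves=[[[5, 0, 0, 0, 0, 0, 6], [5, 0, 0, 0, 0, 0, 12], [5, 0, 0, 0, 0, 0, 18], [5, 0, 0, 0, 0, 0, 24], [5, 0, 0, 0, 0, 0, 24], [5, 0, 0, 0, 0, 0, 24]]])

```text
clock: 11.35
tool_pos: [0.5112, -0.1878, 0.06]
tool_rot: [3.14, 0.003, 2.174]
ft_force: [-2.8, -2.0, 2.7]
grip_width: 0.147
```

```bash
python3 st.py 6
```

```text
t 11.6 pos [ 0.5112 -0.1878  0.0599] rot [3.1398e+00 2.5000e-03 2.1720e+00] j6 -1.1595 g 0.1484
F [-2.67 -1.94  3.77] T [-0.4496  0.4412  0.0932] Tz [0.065 0.089 0.077 0.101 0.131 0.096] eff6 [0.0855 0.0744 0.0815 0.0901 0.0974 0.1033] mean 0.0887
```

Request:
servo_tool(moves=[[[5, 0, -0.4, 0, 0, 0, 4], [5, 0, -0.4, 0, 0, 0, 8], [5, 0, -0.4, 0, 0, 0, 8], [5, 0, -0.4, 0, 0, 0, 8]]])

```text
clock: 12.0
tool_pos: [0.5111, -0.1879, 0.06]
tool_rot: [3.139, 0.002, 2.034]
ft_force: [-0.0, -0.1, 4.4]
grip_width: 0.146
```

```bash
python3 st.py 8
```

```text
t 12.35 pos [ 0.5111 -0.1879  0.06  ] rot [3.1391e+00 2.4000e-03 2.0326e+00] j6 -1.0209 g 0.1487
F [-0.34 -0.1   3.46] T [-0.115   0.1567  0.13  ] Tz [0.113 0.163 0.107 0.176 0.169 0.091 0.077 0.146] eff6 [0.1291 0.1207 0.1242 0.1291 0.1335 0.137  0.1399 0.142 ] mean 0.132
```

Request:
servo_tool(moves=[[[5, 0, 0, 0, 0, 0, 4], [5, 0, 0, 0, 0, 0, 4], [5, 0, 0, 0, 0, 0, 4]]])

```text
clock: 12.65
tool_pos: [0.511, -0.1879, 0.06]
tool_rot: [3.139, 0.002, 1.964]
ft_force: [-0.6, -1.5, 4.0]
grip_width: 0.146
```

```bash
python3 st.py 8
```

```text
t 13.0 pos [ 0.511  -0.1879  0.06  ] rot [3.139e+00 2.100e-03 1.963e+00] j6 -0.9514 g 0.1461
F [-0.5  -0.46  3.9 ] T [-0.1757  0.2435  0.1295] Tz [0.123 0.138 0.15  0.13  0.139 0.148 0.112 0.095] eff6 [0.1489 0.1393 0.1411 0.1446 0.1477 0.1503 0.1523 0.154 ] mean 0.1473
```

Request:
servo_tool(moves=[[[20, 0, 0, 0, 0, 0, 0], [40, 0, 0, 0, 0, 0, 0], [45, 0, 0, 0, 0, 0, 0], [45, 0, 0, 0, 0, 0, 0], [45, 0, 0, -20, 0, 0, 0], [45, 0, 0, -50, 0, 0, 0], [45, 0, 0, -90, 0, 0, 0], [45, 0, 0, -90, 0, 0, 0], [45, 0, 0, -90, 0, 0, 0]]])

```text
clock: 13.9
tool_pos: [0.5112, -0.188, 0.1509]
tool_rot: [3.138, 0.004, 1.963]
ft_force: [0.1, 0.1, -0.4]
grip_width: 0.449
```

Run:
```python
from h import *
f,K,D,E=cam("wrist");crop(f,195,335,140,250,5.7,"pics/w7c.png")
f,*_=cam("top"); crop(f,195,335,140,250,5.7,"pics/t3.png")
rel([.508,.0928,.15],111.3)
```

```text
shift mm [259.56 105.24  -0.84] rotvec deg [0.08 0.02 1.17] pos [ 0.5099 -0.1873  0.1491] rot [3.1401e+00 4.0000e-04 1.9629e+00] j [-5.580e-01  5.190e-01  1.711e+00  1.000e-03  9.100e-01 -9.510e-01] t 14.0
```

View pics/w7c.png

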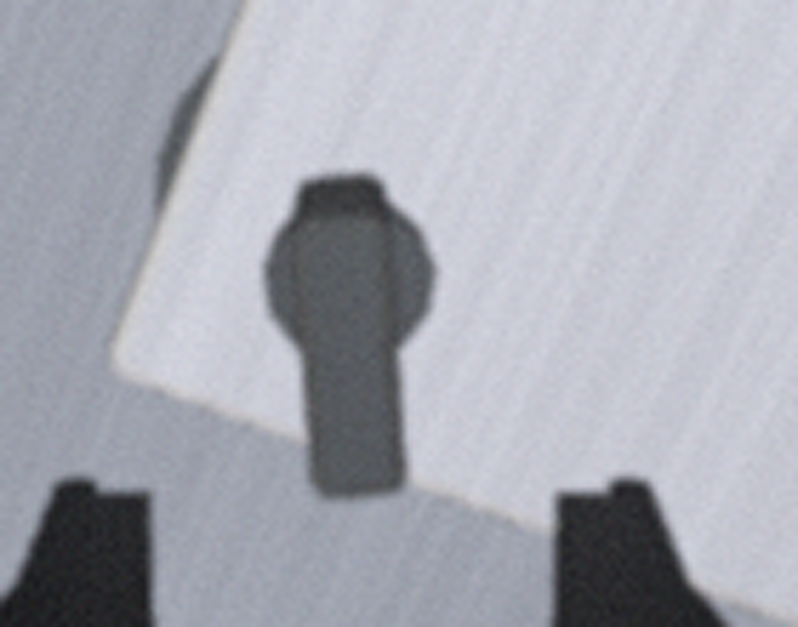

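The right wing is free and stands about 3° back from where it was released. Next I'll go back to the left wing for a check.

Request:
servo_tool(moves=[[[45, 40, 16, 0, 0, 0, 0], [45, 85, 34, 0, 0, 0, 0], [45, 130, 53, 0, 0, 0, 0], [45, 175, 71, 0, 0, 0, 0], [45, 220, 89, 0, 0, 0, 0], [45, 259, 105, 0, 0, 0, 1], [45, 259, 105, 0, 0, 0, 1], [45, 259, 105, 0, 0, 0, 1], [45, 259, 105, 0, 0, 0, 1]]])

```text
clock: 14.9
tool_pos: [0.5076, 0.0913, 0.1483]
tool_rot: [-3.141, 0.0, 1.945]
ft_force: [-0.0, -0.2, -0.8]
grip_width: 0.451
```

Run:
```python
from h import *
f,K,D,E=cam("wrist");crop(f,195,335,140,250,5.7,"pics/w8c.png");np.save("E8.npy",E)
for i in range(3):optics.capture("wrist")
rel([.508,.0928,.061],111.3)
```

```text
shift mm [ 1.89  0.51 87.97] rotvec deg [0.06 0.02 0.04] pos [0.5081 0.0908 0.149 ] rot [3.1405e+00 3.0000e-04 1.9432e+00] j [-0.04   0.489  1.778  0.     0.873 -0.412] t 15.1
```

View pics/w8c.png

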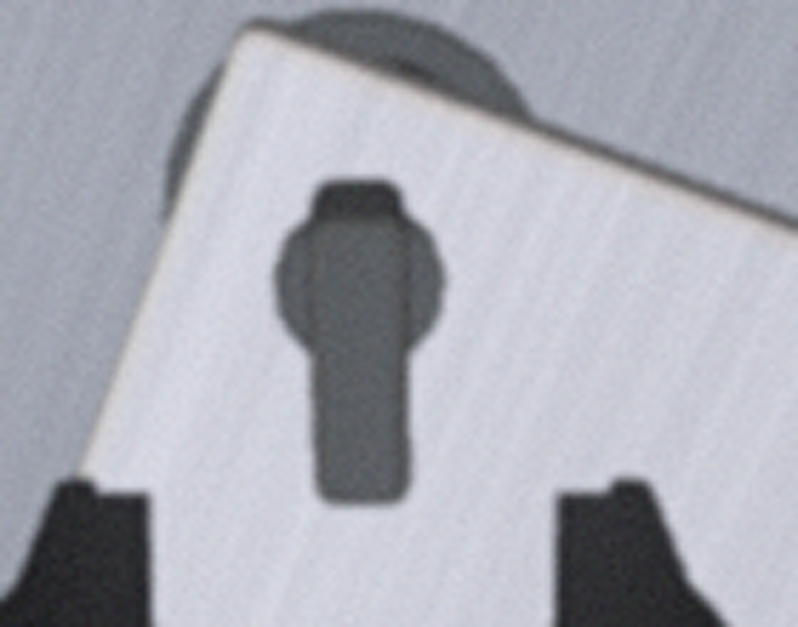

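The left wing is parallel to the jaws. I'll grip it and turn it only 4°, which about takes up the spring-back, to read the load again.

Request:
servo_tool(moves=[[[45, 1.5, 0.5, 30, 0, 0, 0], [45, 1.5, 0.5, 60, 0, 0, 0], [45, 1.5, 0.5, 87, 0, 0, 0], [45, 1.5, 0.5, 87, 0, 0, 0], [10, 1.5, 0.5, 87, 0, 0, 0], [5, 1.5, 0.5, 87, 0, 0, 0], [5, 1.5, 0.5, 87, 0, 0, 0], [5, 1.5, 0.5, 87, 0, 0, 0], [5, 1.5, 0.5, 87, 0, 0, 0]]], newtons=6)

```text
clock: 16.0
tool_pos: [0.5083, 0.0922, 0.063]
tool_rot: [3.14, 0.001, 1.944]
ft_force: [-2.0, -0.6, 5.3]
grip_width: 0.153
```

```bash
python3 st.py 4
```

```text
t 16.15 pos [0.5083 0.0923 0.0629] rot [3.1399e+00 1.1000e-03 1.9438e+00] j6 -0.4095 g 0.1509
F [-2.03 -1.13  6.03] T [-0.3153  0.2872  0.0811] Tz [0.059 0.103 0.078 0.085] eff6 [0.0759 0.0723 0.0713 0.0725] mean 0.073
```

Request:
servo_tool(moves=[[[5, 0, 0, 0, 0, 0, 0], [5, 0, 0, 0, 0, 0, 2], [5, 0, 0, 0, 0, 0, 4], [5, 0, 0, 0, 0, 0, 4], [5, 0, 0, 0, 0, 0, 4]]], newtons=15)

```text
clock: 16.65
tool_pos: [0.5083, 0.0922, 0.0631]
tool_rot: [3.14, 0.001, 1.875]
ft_force: [-0.9, -0.7, 3.3]
grip_width: 0.148
```

```bash
python3 st.py 8
```

```text
t 17.0 pos [0.5083 0.0922 0.063 ] rot [3.1399e+00 1.0000e-03 1.8742e+00] j6 -0.3399 g 0.1457
F [-1.03 -1.17  3.79] T [-0.2964  0.2273  0.1894] Tz [0.17  0.202 0.144 0.24  0.191 0.192 0.156 0.221] eff6 [0.184  0.1799 0.1814 0.1837 0.1858 0.1874 0.1888 0.1898] mean 0.1851
```

Left holds 0.19 N m against the right's 0.15 N m. I'll ease the left back a little to even them out, then release.

Request:
servo_tool(moves=[[[5, 0, 0, 0, 0, 0, -4], [5, 0, 0, 0, 0, 0, -7], [5, 0, 0, 0, 0, 0, -7], [5, 0, 0, 0, 0, 0, -7]]])

```text
clock: 17.4
tool_pos: [0.5083, 0.0922, 0.063]
tool_rot: [3.14, 0.001, 1.995]
ft_force: [-0.5, -1.5, 3.0]
grip_width: 0.15
```

```bash
python3 st.py 6
```

```text
t 17.65 pos [0.5083 0.0922 0.063 ] rot [3.1399e+00 1.2000e-03 1.9958e+00] j6 -0.4615 g 0.1437
F [-0.79 -1.36  2.95] T [-0.3055  0.1998 -0.0432] Tz [-0.028 -0.044 -0.02  -0.04  -0.057 -0.071] eff6 [-0.0272 -0.026  -0.0339 -0.042  -0.0487 -0.0543] mean -0.0387
```

Request:
servo_tool(moves=[[[20, 0, 0, 0, 0, 0, 0], [40, 0, 0, 0, 0, 0, 0], [45, 0, 0, 0, 0, 0, 0], [45, 0, 0, 0, 0, 0, 0], [45, 0, 0, -20, 0, 0, 0], [45, 0, 0, -50, 0, 0, 0], [45, 0, 0, -90, 0, 0, 0], [45, 0, 0, -90, 0, 0, 0], [45, 0, 0, -90, 0, 0, 0]]])

```text
clock: 18.55
tool_pos: [0.5086, 0.0923, 0.1538]
tool_rot: [3.138, 0.002, 1.996]
ft_force: [0.2, -0.2, -1.7]
grip_width: 0.451
```

```bash
python3 st.py 5
python3 - <<'E'
from h import *
f,K,D,E=cam("wrist");crop(f,195,335,140,250,5.7,"pics/w9c.png")
f,*_=cam("scene"); crop(f,130,430,120,290,2.6,"pics/s9.png")
E
```

```text
t 18.75 pos [0.507  0.0923 0.1516] rot [-3.1404e+00 -2.0000e-04  1.9958e+00] j6 -0.4617 g 0.4493
F [ 0.01  0.06 -0.72] T [-0.0825  0.0353 -0.0146] Tz [-0.026 -0.002 -0.006 -0.02  -0.019] eff6 [0.0018 0.0012 0.0006 0.0002 0.0001] mean 0.0008
```

View pics/w9c.png

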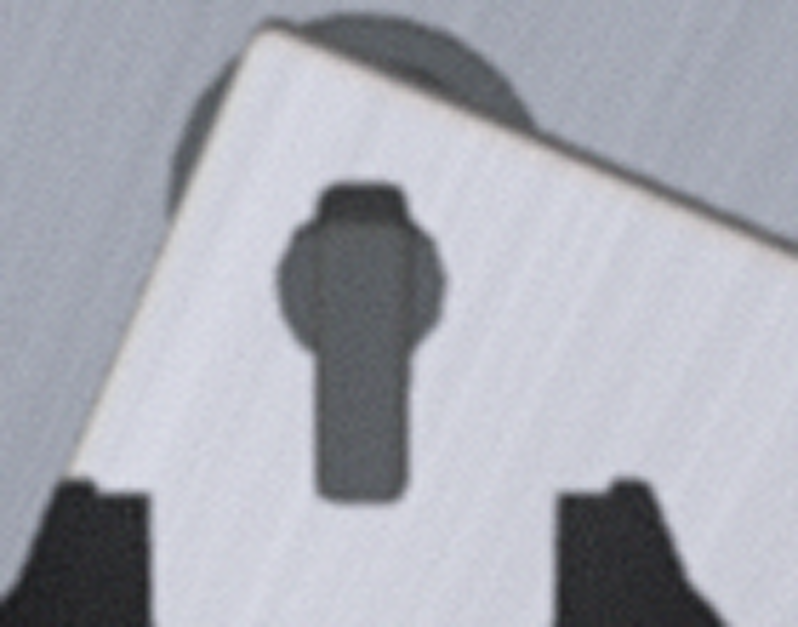

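View pics/s9.png

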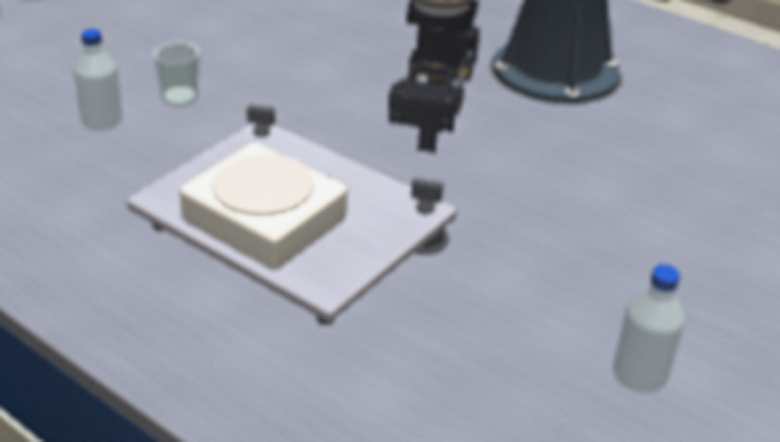

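Both wings are free, the plate sits square, and the bottles and beaker are standing where they were. Handing in.

```bash
python3 -c "
from station import sign_off
print(sign_off())"
```

```text
the job is handed in; nothing more can be done
None
```

I turned both thumb screws clockwise until their feet carried load, then let go and handed the job in at about 19 s of the 72 s allowed. The hand-in reported no verdict. I could not measure the foot loads directly, so the loads below are estimates from torque and turning angle.

| | Left screw | Right screw |
|---|---|---|
| Turned clockwise, net | about 0.93 rad | about 0.97 rad, less about 3° of spring-back |
| Turned past first touch | about 0.5 rad | about 0.5 rad |
| Held torque before release | 0.19 N m, then eased back 7° | 0.15 N m |
| Estimated foot load | about 4.5–6 N | about 5–5.5 N |
| Estimated left on front fixed foot | roughly 9 N (shared) | |

- **Second look at the left foot:** After the right foot was set I gripped the left again. It still held 0.19 N m, more than the right, so I eased it back 7° to even the two out.
- **Last pictures:** The left wing stayed where I released it; I last saw the right wing about 3° back from its release point. The plate sat square, and the bottles and beaker stood where they had been. The gripper was open and clear, 90 mm above the left wing.
- **What disagreed:** For the left foot, torque alone pointed to about 7–8 N while the turning angle pointed to about 5 N. While gripping, the gripper also pressed down with about 3–6 N, so some of the torque reading was not the foot's lasting load.
- **Measuring differences:** The first top-view estimate of the left wing's angle was about 6° off, and the wrist camera corrected it. The two-view heights read up to about 9 mm low at the plate and 1–7 mm low at the wings, so I used the given heights for the grasp.

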